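# Restock the spray-can lane, oldest to the front

## Robot

A 6-joint arm with a two-finger parallel gripper is mounted at the origin on the work surface. World frame = base frame: x ahead of the robot, y to its left, z up, the work surface at z = 0. Lengths are in m, angles in rad, forces in N, time in s.
With the tool pointing down it reaches from about 0.325 to 0.9 m from the base axis. Payload 6.1 kg.
Tool frame: the origin (TCP) lies between the finger pads; the fingertips stand 19 mm ahead of it and the grasp point (between the pads) is the TCP; z points along the fingers, y is the line along which they close (so a half turn about z gives the same grasp; the last joint's range is limited). The gripper opens to 87 mm and grips with 3 to 60 N. Pads are 19 mm wide; open, the fingers measure 117 mm over their backs; the gripper's body (75 mm by 190 mm) begins 51 mm behind the grasp point.
Start: joints at [-1.461, 0.22, 1.526, -0, 1.395, -0.126], TCP at [0.146, -0.608, 0.242] pointing down, gripper open.
Joint ranges: [-2.98, 2.98], [-0.91, 2.08], [0.09, 2.57], [-1.24, 4.39], [0.2, 2.65], [-2.68, 2.68]. Speed limits (rad/s): [2.57, 2.57, 3.01, 3.14, 3.14, 3.14].

## Interface

Orientations are given as a 3x3 rotation matrix whose columns are the frame's x, y, z axes.
In Python, from rig import sense, vision, hand_in, nets gives the robot as it stands.
- The arm moves only by the tool drive_tool, never from a script. Its argument "moves" is text: rows parted by semicolons, each of 5 numbers parted by spaces: the closure, from 0 (fully open) to 1 (shut), then the shift along the tool's x, y, z in m, then the turn about the tool's z in degrees. In form: jaw x y z yaw; .... A call has exactly 8 rows; each row is the pose to reach, as a shift and turn from the pose commanded when the call began, along the tool's axes at that moment; what a row does not reach only later rows make up. A row lasts 1/8 s, in which the tool goes at most 62.5 mm and 10.7 degrees, less where a joint would pass 70% of its speed; a pose out of reach is approached as far as the arm can. A call with a gripper value outside its range is refused whole. The fingers move at their own pace and stop on an object; the grip force is fixed at half the most. Time passes only in rows, so rows that repeat a pose let the fingers close, or fill a call up. It gives the time, the measured TCP pose, the force, the opening and the grip force at its end, in the units of the state.
- sense(): the state, without advancing time (a new reading comes with each control period).
- vision.snapshot(name): name is "side" or "top"; returns a dict with "pixels" (420x560x3 uint8, red, green, blue), "fovy" (degrees; the focal length in pixels is half the picture's height over the tangent of half this angle, whatever the lens; pixels are square), "cx", "cy" (the principal point, pixels), "xyz" and "orientation" of the camera in the world. Camera axes: x right, y up, looking along -z (the intrinsics and any distortion apply to the point x, -y, -z); pixel columns grow to the right and rows downward; lengths in m; the calibration is good to about 2 mm. A picture is of the moment at which its call begins. There is no depth.
- hand_in(): hands the job in; it is judged then, once.
Trained networks look in a picture, given as the dict that the camera call returned (one of the last four; its "shot" number tells which), for a name from the list of things; names that differ only in an ending like _2 or _b are one class to them, and where a whole thing is asked for, a point or a joint stands for the part that bears it (a point fixed in the world has none). Each returns a list of dicts, best first, with "confidence" (0 to 1); they miss things now and then, are a little off and sometimes report something else, mostly with a low value. They report only what shows in the picture. A call takes as long as a camera call. They do not tell look-alikes from the thing itself.
- nets.boxes_of(label, picture): "xyz" ([x, y, z] in m, in the coordinates of the camera as it stood for that picture, good to about 4 mm: the middle of the surface that is visible of it).
- nets.tip_of(label, picture): "xyz" ([x, y, z] in m, in the coordinates of the camera as it stood for that picture, good to about 4 mm: a listed point, or the origin of a listed thing).
The state is a dict: "time_s": time; "q": joint angles; "joint_vel": joint speeds; "effort": joint torques, N m; "tool_pos": TCP position; "orientation": TCP orientation; "ft_force": force on the tool from outside, world axes, zero at the start; "ft_torque": the same for the moment, N m; "gripper_width": finger opening in m; "grip_force": force on a finger pad.
Only numpy, scipy, OpenCV 4.12 (cv2) and the standard library are available. Lean on these libraries where they do the work, as an engineer would, in place of code of your own. Each camera call takes 0.05 s, during which the arm holds its last target. There are 200 camera calls.

## Task

Restock the shelf lane so that the oldest can is used first: first bring the old yellow can forward to the front place, next to the yellow lip, and only then move the three new cans from the delivery tray into the places behind it, in the same order as they stand in the tray, the can nearest the tray's white end going right behind the yellow one. Each can stands upright on its own grey disc; set every can down gently, drop or tip none, and leave the nut dish and the tape roll where they lie.

Things in the scene. Friction and masses are not known exactly. Their poses are not given: they have to be found in the camera images.
- can_old: Aerosol can, upright round cylinder: body 38 mm diameter and 85 mm tall, above it a narrower cap 33 mm in diameter and 30 mm tall, 115 mm tall in all, about 0.12 kg, rigid. Origin: centre of the underside; z up its axis. The older can, all yellow. At the start it stands in the shelf lane, somewhere near the middle of its length, on the 5 mm floor.
- can_red: Aerosol can, upright round cylinder: body 38 mm diameter and 85 mm tall, above it a narrower cap 33 mm in diameter and 30 mm tall, 115 mm tall in all, about 0.12 kg, rigid. Origin: centre of the underside; z up its axis. New stock: white body, red cap and red band. At the start it stands on the red tile in the delivery tray.
- tile_red: Red square tile 56 x 56 x 3 mm, fixed in the delivery tray under the red can; origin: centre of its underside, so its top is 3 mm above it. It stays put and goes on showing which place in the tray the red can came from.
- can_blue: Aerosol can, upright round cylinder: body 38 mm diameter and 85 mm tall, above it a narrower cap 33 mm in diameter and 30 mm tall, 115 mm tall in all, about 0.12 kg, rigid. Origin: centre of the underside; z up its axis. New stock: white body, blue cap and blue band. At the start it stands on the blue tile in the delivery tray.
- tile_blue: Blue square tile 56 x 56 x 3 mm, fixed in the delivery tray under the blue can; origin: centre of its underside, so its top is 3 mm above it. It stays put and goes on showing which place in the tray the blue can came from.
- can_green: Aerosol can, upright round cylinder: body 38 mm diameter and 85 mm tall, above it a narrower cap 33 mm in diameter and 30 mm tall, 115 mm tall in all, about 0.12 kg, rigid. Origin: centre of the underside; z up its axis. New stock: white body, green cap and green band. At the start it stands on the green tile in the delivery tray.
- tile_green: Green square tile 56 x 56 x 3 mm, fixed in the delivery tray under the green can; origin: centre of its underside, so its top is 3 mm above it. It stays put and goes on showing which place in the tray the green can came from.
- tray: Fixed cardboard delivery tray: trough along its y, floor 4 mm, side walls 16 mm high and 58 mm apart inside. Places at y = +66, 0, -66 mm, a tile on each (a can on a tile stands 7 mm above the bench). At +y (centre y = +112 mm) is a white block 20 mm thick, 18 mm high: the white end. Origin: underside, mid-length; z up.
- rack: Fixed white shelf lane: trough along its y, 268 mm long, floor 5 mm, aluminium side walls 16 mm high and 58 mm apart inside. Four places, grey discs 42 mm across, on the centre line at y = -96, -32, +32, +96 mm. One end has the yellow front lip, the other a black block of that size; either end may be the front. Origin: underside, mid-length; z up.
- front_lip: Yellow block 66 x 14 x 22 mm, fixed across one end of the lane (y = +141 or -141 mm of the lane): its front. First (front) to fourth place lie 45, 109, 173 and 237 mm from its centre along the lane. Origin: centre of its underside, on the lane's centre line.
- nut_dish: Bystander: round steel dish of nuts, 90 mm diameter, 22 mm high, on the bench at the right. Origin: centre of its underside.
- tape_roll: Bystander: orange tape roll lying flat, 80 mm diameter, 25 mm high, on the bench at the left. Origin: centre of its underside.
Mind the look-alikes: they are no part of the job. Of the things shaped like the tile_red, the red one is meant. Leave any black or pink look-alike of the tile_green alone.

How it is judged:
On the way, in this order (a step that is already met when the one before it is completed fails the run):
1. the old yellow can stands in the lane's front place while the three new cans are still on their tiles in the tray (horizontal distance between can_old and front_lip between 0.032 and 0.058 m and x of can_old in the frame of rack between -0.014 and 0.014 m and y of can_old in the frame of rack between -0.112 and 0.112 m and z of can_old in the frame of rack below 0.012 m and angle between can_old's own z axis and vertical below 0.1 rad and linear speed of can_old below 0.03 m/s and horizontal distance between can_red and tile_red below 0.02 m and horizontal distance between can_blue and tile_blue below 0.02 m and horizontal distance between can_green and tile_green below 0.02 m), for 0.2 s.
2. the three new cans stand behind it in the second, third and fourth place, in the tray's order from its white end (x of can_red in the frame of rack between -0.014 and 0.014 m and y of can_red in the frame of rack between -0.112 and 0.112 m and z of each of can_red, can_blue, can_green in the frame of rack below 0.012 m and angle between each of can_red, can_blue, can_green's own z axis and vertical below 0.1 rad and linear speed of each of can_red, can_blue, can_green below 0.03 m/s and ((y of tile_red in the frame of tray above 0.033 m and horizontal distance between can_red and front_lip between 0.096 and 0.122 m) or (y of tile_red in the frame of tray between -0.033 and 0.033 m and horizontal distance between can_red and front_lip between 0.16 and 0.186 m) or (y of tile_red in the frame of tray below -0.033 m and horizontal distance between can_red and front_lip between 0.224 and 0.25 m)) and x of can_blue in the frame of rack between -0.014 and 0.014 m and y of can_blue in the frame of rack between -0.112 and 0.112 m and ((y of tile_blue in the frame of tray above 0.033 m and horizontal distance between can_blue and front_lip between 0.096 and 0.122 m) or (y of tile_blue in the frame of tray between -0.033 and 0.033 m and horizontal distance between can_blue and front_lip between 0.16 and 0.186 m) or (y of tile_blue in the frame of tray below -0.033 m and horizontal distance between can_blue and front_lip between 0.224 and 0.25 m)) and x of can_green in the frame of rack between -0.014 and 0.014 m and y of can_green in the frame of rack between -0.112 and 0.112 m and ((y of tile_green in the frame of tray above 0.033 m and horizontal distance between can_green and front_lip between 0.096 and 0.122 m) or (y of tile_green in the frame of tray between -0.033 and 0.033 m and horizontal distance between can_green and front_lip between 0.16 and 0.186 m) or (y of tile_green in the frame of tray below -0.033 m and horizontal distance between can_green and front_lip between 0.224 and 0.25 m))), for 0.2 s.
At the end, for the whole second after the job is handed in: All cans upright (0.1 rad), released, at rest on the lane's floor, within 14 mm of its centre line and 13 mm of their place along it: yellow in the first place from the lip, then the new cans in second to fourth place in the order of their tiles from the tray's white end (all of step 2 and horizontal distance between can_old and front_lip between 0.032 and 0.058 m and x of can_old in the frame of rack between -0.014 and 0.014 m and y of can_old in the frame of rack between -0.112 and 0.112 m and z of can_old in the frame of rack below 0.012 m and angle between can_old's own z axis and vertical below 0.1 rad and linear speed of can_old below 0.03 m/s and angular speed of each of can_old, can_red, can_blue, can_green below 0.3 rad/s and contact force between the fingers and can_old below 0.1 N and contact force between the fingers and can_red below 0.1 N and contact force between the fingers and can_blue below 0.1 N and contact force between the fingers and can_green below 0.1 N); the robot touches nothing.
It fails at once if the nut dish or the tape roll is moved by more than 30 mm (distance of any of nut_dish, tape_roll from where it was at the start of the episode above 0.03 m).
It fails at once if a can is tipped by more than 0.5 rad (angle between any of can_old, can_red, can_blue, can_green's own z axis and vertical above 0.5 rad).
It fails at once if a can is dropped or thrown (moves faster than 0.6 m/s out of the fingers) ((linear speed of can_old above 0.6 m/s and contact force between the fingers and can_old below 0.05 N) or (linear speed of can_red above 0.6 m/s and contact force between the fingers and can_red below 0.05 N) or (linear speed of can_blue above 0.6 m/s and contact force between the fingers and can_blue below 0.05 N) or (linear speed of can_green above 0.6 m/s and contact force between the fingers and can_green below 0.05 N)).
It also fails if it takes over 99 s, if anything falls off the work surface, if the arm or the gripper's body presses on something with over 40 N, if the wrist force passes 120 N, or if a joint passes its speed limit or range.

## Working session

There is one attempt and no reset: what is moved stays moved. The work goes in short steps, Python scripts to look and compute and a tool call to move; the robot and the scene stay as the last step left them, time stands still between calls to the robot, and variables do not carry over. Pictures are saved under pics/ and viewed, at most 14 in all, crops included, and the job is handed in when it is done.

Besides the shell and the picture viewer there is one more tool, called after ">>>" as name(argument=value, ...), one argument or row to a line, values as JSON. drive_tool: Moves the arm, as the interface text tells. Its arguments: {"type":"object","properties":{"moves":{"type":"string"}},"required":["moves"]}

```bash
mkdir -p pics; cat > h.py <<'E'
import numpy as np, cv2
from rig import sense, vision, hand_in, nets
np.set_printoptions(precision=4,suppress=True)
def w(p,v): return np.array(p['xyz'])+np.array(p['orientation'])@np.array(v)
def save(p,n): cv2.imwrite('pics/'+n+'.png',cv2.cvtColor(p['pixels'],cv2.COLOR_RGB2BGR))
E
python3 - <<'E'
from h import *
s=sense();print(s['time_s'],s['tool_pos'],s['orientation'],s['gripper_width'])
for c in ('top','side'):
    p=vision.snapshot(c);save(p,c+'0')
    print(c,{k:v for k,v in p.items() if k!='pixels'})
    for n in ['can_old','can_red','can_blue','can_green','tile_red','tile_blue','tile_green','tray','rack','front_lip','nut_dish','tape_roll']:
        for d in nets.tip_of(n,p)[:4]: print(n,round(d['confidence'],2),w(p,d['xyz']))
E
```

```text
0.0 [ 0.146  -0.6071  0.2404] [[ 0.9723  0.2336 -0.0002]
 [ 0.2336 -0.9723  0.002 ]
 [ 0.0003 -0.002  -1.    ]] 0.08681791020233004
top {'fovy': 51.350892080943595, 'cx': 282.12338861891175, 'cy': 208.64167252180403, 'xyz': array([0.5062, 0.018 , 1.1532]), 'orientation': array([[ 0.0251,  0.9969, -0.0745],
       [-0.9993,  0.027 ,  0.0248],
       [ 0.0268,  0.0738,  0.9969]]), 'shot': 1}
can_old 0.62 [0.477  0.0456 0.0016]
can_blue 0.84 [ 0.6348 -0.1054  0.0036]
can_green 0.84 [ 0.634  -0.1726  0.0068]
can_green 0.29 [ 0.6307 -0.1075 -0.0003]
tile_red 0.84 [ 0.6295  0.0839 -0.0007]
tile_red 0.83 [ 0.7439 -0.1577 -0.0039]
tile_red 0.6 [ 0.6343 -0.0451 -0.0005]
tile_red 0.25 [ 0.6372 -0.1738  0.011 ]
tile_blue 0.52 [ 0.6363 -0.1126  0.0055]
tile_green 0.88 [ 0.6553 -0.2892  0.0013]
tile_green 0.81 [ 0.5348 -0.2523 -0.    ]
tile_green 0.72 [ 0.6437 -0.1774  0.0023]
tray 0.87 [ 0.6383 -0.109   0.0025]
rack 0.7 [ 0.4794  0.071  -0.0032]
front_lip 0.49 [0.4831 0.2149 0.0003]
front_lip 0.15 [ 0.637  -0.1109  0.0039]
nut_dish 0.92 [ 0.4926 -0.3834 -0.0015]
tape_roll 0.72 [ 0.46    0.3891 -
[... 428 characters left out ...]
_red 0.84 [ 0.7505 -0.159  -0.0008]
tile_red 0.76 [0.6384 0.0784 0.0015]
tile_red 0.5 [ 0.637  -0.0459  0.0031]
tile_red 0.35 [ 0.6373 -0.1758  0.0068]
tile_blue 0.7 [ 0.6401 -0.1059 -0.006 ]
tile_blue 0.64 [ 0.6369 -0.111   0.0059]
tile_green 0.69 [ 0.539  -0.2536  0.0038]
tile_green 0.58 [ 0.6563 -0.291   0.0005]
tile_green 0.44 [ 0.6382 -0.1756  0.0007]
tray 0.83 [ 0.6371 -0.1115 -0.0058]
rack 0.6 [0.4836 0.0735 0.0002]
front_lip 0.76 [0.4845 0.2139 0.0026]
front_lip 0.7 [ 0.6391 -0.1088  0.0059]
front_lip 0.69 [ 0.6363 -0.1738  0.0053]
nut_dish 0.96 [ 0.4946 -0.3843 -0.0003]
nut_dish 0.25 [0.4834 0.0712 0.0012]
tape_roll 0.9 [0.4671 0.3899 0.0004]
tape_roll 0.63 [ 0.6353 -0.043   0.0011]
```

View pics/top0.png

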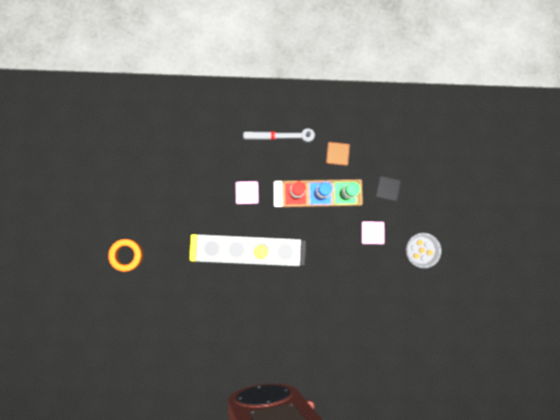

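View pics/side0.png

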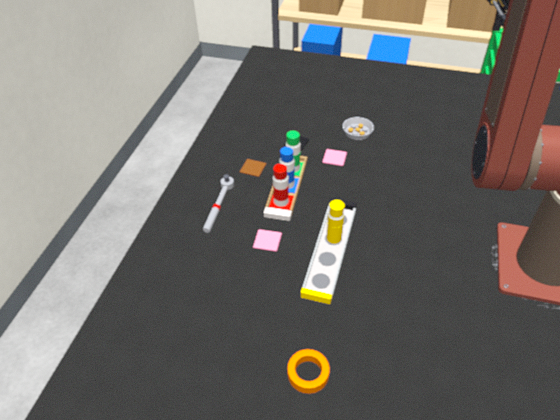

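The lane's yellow lip is at top-view (193,247), so the front is at +y, with the yellow can at (261,251). The tray's white end is at (278,193), and the order from it is red (298,190), blue (324,190), green (350,190).

Red-tile look-alikes are the pink at (247,192) and the brown at (338,153). Green-tile look-alikes are the black at (388,188) and the pink at (373,232). The true tiles are the coloured ones inside the tray.

I'll refine with pixels and confirm in one crop.

```bash
cat >> h.py <<'E'
def px(p,u,v,z):
    f=210/np.tan(np.radians(p['fovy']/2)); d=np.array(p['orientation'])@np.array([(u-p['cx'])/f,-(v-p['cy'])/f,-1]); c=np.array(p['xyz'])
    return c+d*(z-c[2])/d[2]
def blob(p,lo,hi,box):
    x0,y0,x1,y1=box; hsv=cv2.cvtColor(p['pixels'],cv2.COLOR_RGB2HSV)[y0:y1,x0:x1]
    m=cv2.inRange(hsv,np.array(lo),np.array(hi)); n,l,s,c=cv2.connectedComponentsWithStats(m)
    i=1+np.argmax(s[1:,4]); return c[i]+[x0,y0],s[i]+np.array([x0,y0,0,0,0])
E
python3 - <<'E'
from h import *
p=vision.snapshot('top')
for n,lo,hi,b,z in [('lip',(20,100,100),(35,255,255),(180,225,203,275),.022),('yel',(20,100,100),(35,255,255),(245,230,280,270),.12),
 ('disc1',(0,0,120),(180,60,222),(203,240,222,257),.005),('disc2',(0,0,120),(180,60,222),(226,240,248,259),.005),('disc4',(0,0,120),(180,60,222),(276,243,296,261),.005),
 ('whiteend',(0,0,150),(180,60,255),(270,178,284,210),.018)]:
    c,s=blob(p,lo,hi,b);print(n,c,s,px(p,*c,z))
im=cv2.cvtColor(p['pixels'],cv2.COLOR_RGB2BGR)[170:275,180:380]
cv2.imwrite('pics/crop.png',cv2.resize(im,None,fx=4,fy=4,interpolation=cv2.INTER_CUBIC))
E
```

```text
lip [192.2727 247.3476] [189 234   8  28 187] [0.4849 0.2179 0.022 ]
yel [257.16 253.92] [255 249   8   9  25] [0.4752 0.0483 0.12  ]Traceback (most recent call last):
  File "<stdin>", line 6, in <module>
  File "h.py", line 12, in blob
    i=1+np.argmax(s[1:,4]); return c[i]+[x0,y0],s[i]+np.array([x0,y0,0,0,0])
        ~~~~~~~~~^^^^^^^^^
    return _wrapfunc(a, 'argmax', axis=axis, out=out, **kwds)
    return bound(*args, **kwds)
ValueError: attempt to get argmax of an empty sequence
```

```bash
python3 - <<'E'
from h import *
p=vision.snapshot('top')
np.save('top.npy',p,allow_pickle=True)
im=cv2.cvtColor(p['pixels'],cv2.COLOR_RGB2BGR)[170:275,180:380]
cv2.imwrite('pics/crop.png',cv2.resize(im,None,fx=4,fy=4,interpolation=cv2.INTER_CUBIC))
print(p['pixels'][248,185:300].tolist()[::6])
E
```

```text
[[63, 64, 60], [255, 255, 110], [253, 250, 239], [254, 254, 254], [237, 238, 239], [238, 240, 240], [255, 255, 254], [255, 254, 254], [242, 242, 243], [243, 243, 244], [255, 254, 254], [255, 254, 254], [255, 255, 159], [255, 255, 161], [254, 254, 254], [255, 255, 254], [246, 247, 247], [246, 246, 247], [255, 254, 254], [255, 254, 252]]
```

View pics/crop.png

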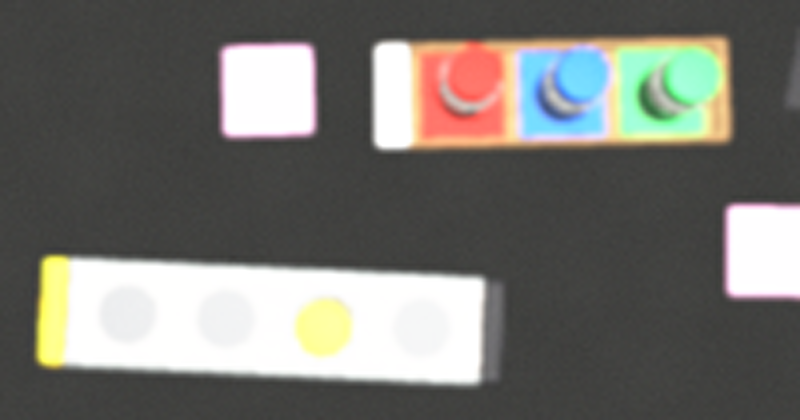

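The crop shows red, blue and green tiles in the tray with their own cans on them, red next to the white end (392,95). The other squares are outside the tray. Lane discs are at crop (127,313), (224,318) and (420,327), and the lip is at (53,311).

```bash
python3 - <<'E'
from h import *
p=np.load('top.npy',allow_pickle=True).item()
for n,u,v,z in [('lip',53,311,.022),('d1',127,313,.005),('d2',224,318,.005),('d4',420,327,.005),('ycap',323,326,.12),('red',475,71,.122),('blue',580,74,.122),('green',690,77,.122),('tr',462,95,.007),('tb',563,93,.007),('tg',664,91,.007)]:
    print(n,px(p,180+(u-1.5)/4,170+(v-1.5)/4,z))
p=vision.snapshot('side')
im=cv2.cvtColor(p['pixels'],cv2.COLOR_RGB2BGR)[120:310,230:370]
cv2.imwrite('pics/scrop.png',cv2.resize(im,None,fx=3,fy=3,interpolation=cv2.INTER_CUBIC))
np.save('side.npy',p,allow_pickle=True)
E
```

```text
lip [0.4849 0.2164 0.022 ]
d1 [0.4845 0.1713 0.005 ]
d2 [0.4828 0.1081 0.005 ]
d4 [ 0.4801 -0.02    0.005 ]
ycap [0.4819 0.0409 0.12  ]
red [ 0.6351 -0.0451  0.122 ]
blue [ 0.635  -0.1077  0.122 ]
green [ 0.6351 -0.1736  0.122 ]
tr [ 0.6332 -0.0439  0.007 ]
tb [ 0.6364 -0.1107  0.007 ]
tg [ 0.6397 -0.1777  0.007 ]
```

View pics/scrop.png

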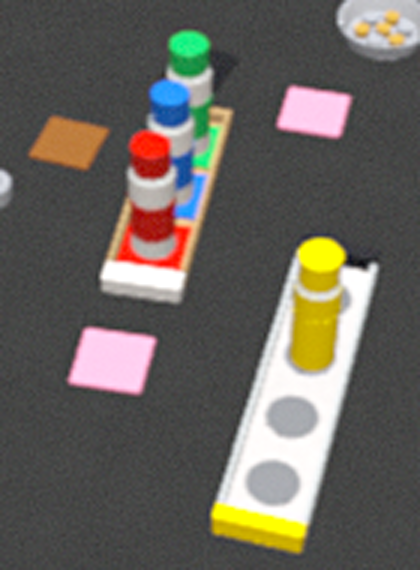

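>>> drive_tool(
  moves="0 0.036 -0.0415 0 -9.5; 0 0.072 -0.083 0 -19; 0 0.108 -0.1245 0 -28.5; 0 0.144 -0.166 0 -38; 0 0.18 -0.2075 0 -47.5; 0 0.216 -0.249 0 -57; 0 0.252 -0.2905 0 -67; 0 0.288 -0.332 0 -76.5",
)

```text
time_s: 2.45
tool_pos: [0.3491, -0.2161, 0.2419]
orientation: [[-0.005, 1.0, 0.001], [1.0, 0.005, -0.001], [-0.001, 0.001, -1.0]]
ft_force: [1.3, -1.1, 0.4]
gripper_width: 0.0869
grip_force: 0.0
```

>>> drive_tool(
  moves="0 0.043 0.022 0 0; 0 0.086 0.044 0 0; 0 0.128 0.066 0 0; 0 0.171 0.088 0 0; 0 0.214 0.11 0 0; 0 0.257 0.133 0 0; 0 0.257 0.133 0 0; 0 0.257 0.133 0 0",
)

```text
time_s: 3.45
tool_pos: [0.4812, 0.0393, 0.2414]
orientation: [[-0.001, 1.0, -0.001], [1.0, 0.001, -0.0], [-0.0, -0.001, -1.0]]
ft_force: [0.9, 1.1, 0.4]
gripper_width: 0.087
grip_force: 0.0
```

```bash
python3 - <<'E'
from h import *
s=sense();print(s['tool_pos'],s['ft_force'])
p=vision.snapshot('side');save(p,'s1')
E
```

```text
[0.4812 0.0393 0.2414] [0.8802 1.1029 0.4303]
```

View pics/s1.png

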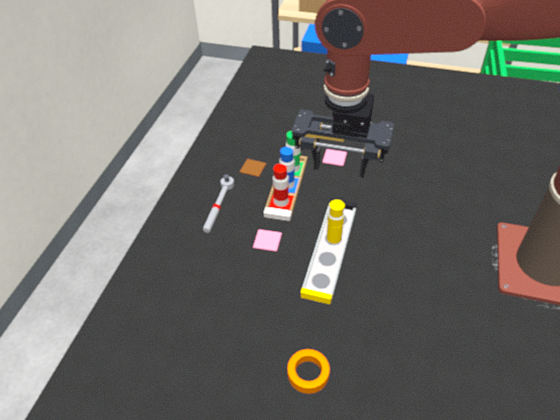

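>>> drive_tool(
  moves="0 0.0015 0.0005 0.045 0; 0 0.0015 0.0005 0.09 0; 0 0.0015 0.0005 0.13 0; 0 0.0015 0.0005 0.155 0; 0 0.0015 0.0005 0.161 0; 0 0.0015 0.0005 0.161 0; 1 0.0015 0.0005 0.161 0; 1 0.0015 0.0005 0.161 0",
)

```text
time_s: 4.5
tool_pos: [0.4829, 0.0408, 0.0818]
orientation: [[-0.0, 1.0, 0.002], [1.0, 0.0, -0.0], [-0.0, 0.002, -1.0]]
ft_force: [-0.0, 0.3, -0.1]
gripper_width: 0.0741
grip_force: 0.0
```

>>> drive_tool(
  moves="1 0 0 0 0; 1 0 0 0 0; 1 0 0 0 0; 1 0 0 0 0; 1 0 0 -0.004 0; 1 0 0 -0.008 0; 1 0 0 -0.015 0; 1 0 0 -0.015 0",
)

```text
time_s: 5.5
tool_pos: [0.4826, 0.0409, 0.0965]
orientation: [[-0.0, 1.0, 0.002], [1.0, 0.0, -0.0], [-0.0, 0.002, -1.0]]
ft_force: [0.3, 0.4, -1.3]
gripper_width: 0.0373
grip_force: 29.8
```

>>> drive_tool(
  moves="1 0.02 0 0 0; 1 0.045 0.0005 0 0; 1 0.07 0.001 0 0; 1 0.095 0.0015 0 0; 1 0.115 0.002 0 0; 1 0.1305 0.002 0 0; 1 0.1305 0.002 0 0; 1 0.1305 0.002 0.005 0",
)

```text
time_s: 6.5
tool_pos: [0.4842, 0.171, 0.0907]
orientation: [[-0.0, 1.0, 0.001], [1.0, 0.0, -0.0], [-0.0, 0.001, -1.0]]
ft_force: [0.3, -0.3, -1.5]
gripper_width: 0.0373
grip_force: 29.8
```

>>> drive_tool(
  moves="1 0 0 0.004 0; 1 0 0 0.007 0; 1 0 0 0.009 0; 1 0 0 0.010 0; 1 0 0 0.010 0; 0.7 0 0 0.010 0; 0.3 0 0 0.010 0; 0 0 0 0.010 0",
)

```text
time_s: 7.5
tool_pos: [0.4841, 0.1715, 0.0808]
orientation: [[-0.0, 1.0, 0.0], [1.0, 0.0, 0.0], [0.0, 0.0, -1.0]]
ft_force: [-0.5, -0.4, -0.8]
gripper_width: 0.0504
grip_force: 0.0
```

>>> drive_tool(
  moves="0 0 0 0 0; 0 0 0 0 0; 0 0 0 -0.04 0; 0 0 0 -0.09 0; 0 0 0 -0.14 0; 0 -0.04 0.03 -0.14 0; 0 -0.09 0.06 -0.14 0; 0 -0.14 0.09 -0.14 0",
)

```text
time_s: 8.5
tool_pos: [0.5748, 0.0302, 0.221]
orientation: [[-0.001, 1.0, 0.001], [1.0, 0.001, 0.0], [0.0, 0.001, -1.0]]
ft_force: [-0.3, 0.4, 0.0]
gripper_width: 0.0869
grip_force: 0.0
```

```bash
python3 - <<'E'
from h import *
s=sense();print(s['tool_pos'],s['ft_force'])
p=vision.snapshot('side')
for n in ['can_old','can_red','can_blue','can_green','front_lip']:
    for d in nets.tip_of(n,p)[:1]: print(n,round(d['confidence'],2),w(p,d['xyz']))
im=cv2.cvtColor(p['pixels'],cv2.COLOR_RGB2BGR)[110:310,220:380]
cv2.imwrite('pics/s2.png',cv2.resize(im,None,fx=3,fy=3,interpolation=cv2.INTER_CUBIC))
E
```

```text
[0.5748 0.0302 0.221 ] [-0.2617  0.3885  0.0283]
can_red 0.74 [ 0.6333 -0.048   0.0073]
can_blue 0.59 [ 0.6405 -0.1126  0.0099]
can_green 0.45 [ 0.6377 -0.1762  0.0053]
front_lip 0.78 [0.4887 0.2135 0.002 ]
```

View pics/s2.png

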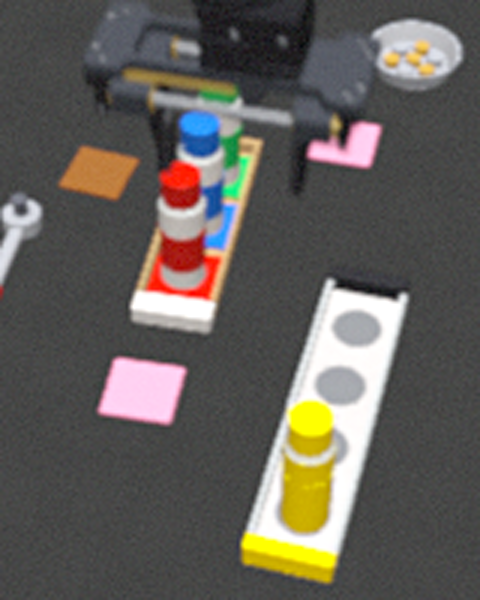

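The yellow can stands in the front place at crop (305,480), and the three new cans are still on their tiles. Next, red.

>>> drive_tool(
  moves="0 -0.038 0.03 0 0; 0 -0.0757 0.0592 0 0; 0 -0.0757 0.0592 0 0; 0 -0.0757 0.0592 0.045 0; 0 -0.0757 0.0592 0.09 0; 0 -0.0757 0.0592 0.125 0; 0 -0.0757 0.0592 0.138 0; 0 -0.0757 0.0592 0.138 0",
)

```text
time_s: 9.8
tool_pos: [0.6325, -0.043, 0.0823]
orientation: [[-0.001, 1.0, -0.001], [1.0, 0.001, 0.0], [0.0, -0.001, -1.0]]
ft_force: [-0.3, 0.7, -0.2]
gripper_width: 0.0869
grip_force: 0.0
```

>>> drive_tool(
  moves="1 0 0 0 0; 1 0 0 0 0; 1 0 0 0 0; 1 0 0 0 0; 1 0 0 0 0; 1 0 0 -0.01 0; 1 0 0 -0.03 0; 1 0 0 -0.06 0",
)

```text
time_s: 10.8
tool_pos: [0.6327, -0.0442, 0.1435]
orientation: [[-0.0, 1.0, -0.001], [1.0, 0.0, 0.0], [0.0, -0.001, -1.0]]
ft_force: [0.6, -0.3, -0.6]
gripper_width: 0.0375
grip_force: 29.7
```

>>> drive_tool(
  moves="1 0.015 -0.015 0 0; 1 0.045 -0.045 0 0; 1 0.08 -0.08 0 0; 1 0.115 -0.115 0 0; 1 0.14 -0.14 0 0; 1 0.153 -0.15 0 0; 1 0.153 -0.15 0 0; 1 0.153 -0.15 0.02 0",
)

```text
time_s: 11.8
tool_pos: [0.4862, 0.1082, 0.1248]
orientation: [[-0.0, 1.0, 0.006], [1.0, 0.0, -0.0], [-0.0, 0.006, -1.0]]
ft_force: [-0.5, -0.1, -1.4]
gripper_width: 0.0375
grip_force: 29.7
```

>>> drive_tool(
  moves="1 0 0 0.02 0; 1 0 0 0.032 0; 1 0 0 0.037 0; 1 0 0 0.040 0; 1 0 0 0.042 0; 1 0 0 0.043 0; 1 0 0 0.043 0; 1 0 0 0.043 0",
)

```text
time_s: 12.8
tool_pos: [0.4856, 0.1082, 0.0842]
orientation: [[-0.0, 1.0, 0.004], [1.0, 0.0, -0.001], [-0.001, 0.004, -1.0]]
ft_force: [-9.7, -3.8, 27.0]
gripper_width: 0.0372
grip_force: 30.1
```

The upward force of 27 N came early, so I'll look before releasing.

```bash
python3 - <<'E'
from h import *
s=sense();print(s['tool_pos'],s['ft_force'],s['ft_torque'])
p=vision.snapshot('side')
im=cv2.cvtColor(p['pixels'],cv2.COLOR_RGB2BGR)[150:310,250:400]
cv2.imwrite('pics/s3.png',cv2.resize(im,None,fx=3.7,fy=3.7,interpolation=cv2.INTER_CUBIC))
E
```

```text
[0.4856 0.1082 0.0842] [-9.6597 -3.7833 27.0176] [-0.5991  2.0196 -0.0375]
```

View pics/s3.png

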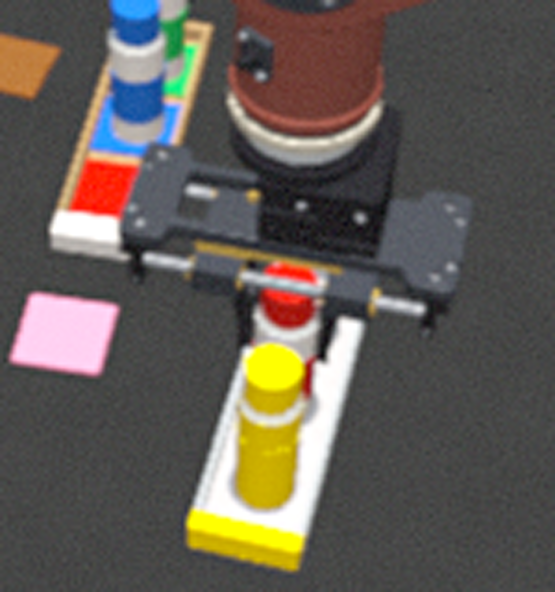

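>>> drive_tool(
  moves="1 0 0 -0.001 0; 1 0 0 -0.002 0; 1 0 0 -0.003 0; 1 0 0 -0.0035 0; 1 0 0 -0.004 0; 1 0 0 -0.0045 0; 1 0 0 -0.0045 0; 1 0 0 -0.0045 0",
)

```text
time_s: 13.85
tool_pos: [0.4836, 0.1088, 0.0843]
orientation: [[-0.0, 1.0, 0.001], [1.0, 0.0, 0.0], [0.0, 0.001, -1.0]]
ft_force: [2.5, -1.0, 5.2]
gripper_width: 0.0373
grip_force: 30.0
```

>>> drive_tool(
  moves="1 0 0 -0.0005 0; 1 0 0 -0.0005 0; 0.8 0 0 -0.0005 0; 0.6 0 0 -0.0005 0; 0.4 0 0 -0.0005 0; 0.2 0 0 -0.0005 0; 0 0 0 -0.0005 0; 0 0 0 -0.0005 0",
)

```text
time_s: 14.85
tool_pos: [0.4828, 0.1087, 0.0843]
orientation: [[-0.0, 1.0, -0.001], [1.0, 0.0, -0.0], [-0.0, -0.001, -1.0]]
ft_force: [0.1, 0.3, 0.6]
gripper_width: 0.0695
grip_force: 0.0
```

>>> drive_tool(
  moves="0 0 0 0 0; 0 0 0 -0.02 0; 0 0 0 -0.06 0; 0 0 0 -0.1 0; 0 0 0 -0.137 0; 0 -0.05 0.035 -0.137 0; 0 -0.1 0.07 -0.137 0; 0 -0.14 0.1 -0.137 0",
)

```text
time_s: 15.85
tool_pos: [0.5842, -0.0331, 0.2219]
orientation: [[0.0, 1.0, 0.001], [1.0, -0.0, -0.0], [-0.0, 0.001, -1.0]]
ft_force: [-0.6, 0.7, -0.2]
gripper_width: 0.0871
grip_force: 0.0
```

```bash
python3 - <<'E'
from h import *
s=sense();print(s['tool_pos'],s['ft_force'])
p=vision.snapshot('side')
for n in ['can_old','can_red','can_blue','can_green','front_lip']:
    for d in nets.tip_of(n,p)[:1]: print(n,round(d['confidence'],2),w(p,d['xyz']))
im=cv2.cvtColor(p['pixels'],cv2.COLOR_RGB2BGR)[110:310,220:380]
cv2.imwrite('pics/s4.png',cv2.resize(im,None,fx=3,fy=3,interpolation=cv2.INTER_CUBIC))
E
```

```text
[ 0.5842 -0.0331  0.2219] [-0.6338  0.6907 -0.1989]
can_old 0.69 [0.4848 0.1695 0.0053]
can_red 0.91 [0.4833 0.1036 0.0057]
can_blue 0.56 [ 0.6382 -0.1146  0.0058]
can_green 0.63 [ 0.6379 -0.1747  0.0086]
front_lip 0.85 [0.4871 0.2176 0.0001]
```

View pics/s4.png

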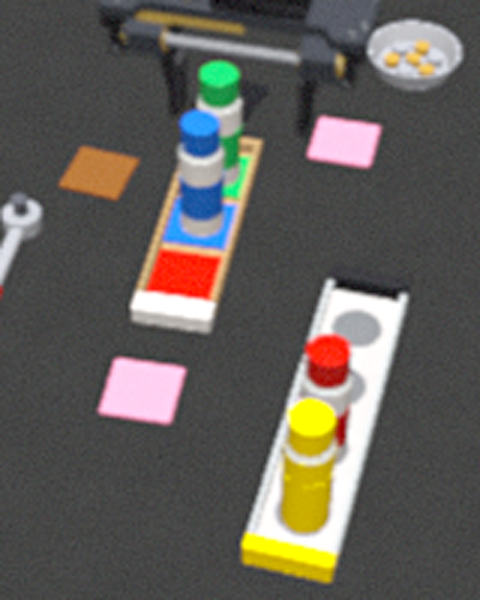

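Red stands at crop (325,400), upright behind yellow. Next, blue.

>>> drive_tool(
  moves="0 -0.039 0.027 0 0; 0 -0.078 0.053 0 0; 0 -0.078 0.053 0 0; 0 -0.078 0.053 0.045 0; 0 -0.078 0.053 0.09 0; 0 -0.078 0.053 0.125 0; 0 -0.078 0.053 0.138 0; 0 -0.078 0.053 0.138 0",
)

```text
time_s: 17.15
tool_pos: [0.6356, -0.108, 0.0834]
orientation: [[-0.001, 1.0, -0.001], [1.0, 0.001, 0.001], [0.001, -0.001, -1.0]]
ft_force: [-0.3, 0.1, 0.4]
gripper_width: 0.0869
grip_force: 0.0
```

>>> drive_tool(
  moves="0 0 0 0 0; 0 0 0 0 0; 1 0 0 0 0; 1 0 0 0 0; 1 0 0 0 0; 1 0 0 0 0; 1 0 0 0 0; 1 0 0 0 0",
)

```text
time_s: 18.15
tool_pos: [0.6361, -0.1092, 0.0834]
orientation: [[-0.0, 1.0, -0.0], [1.0, 0.0, 0.0], [0.0, -0.0, -1.0]]
ft_force: [0.6, 0.7, 0.6]
gripper_width: 0.0374
grip_force: 30.0
```

>>> drive_tool(
  moves="1 0 0 -0.005 0; 1 0 0 -0.015 0; 1 0 0 -0.03 0; 1 0 0 -0.05 0; 1 0 0 -0.06 0; 1 0 0 -0.06 0; 1 0 0 -0.06 0; 1 0 0 -0.06 0",
)

```text
time_s: 19.15
tool_pos: [0.6355, -0.1091, 0.1425]
orientation: [[-0.0, 1.0, -0.002], [1.0, 0.0, 0.001], [0.001, -0.002, -1.0]]
ft_force: [-0.5, 0.5, -1.7]
gripper_width: 0.0373
grip_force: 30.0
```

>>> drive_tool(
  moves="1 0.015 -0.015 0 0; 1 0.045 -0.045 0 0; 1 0.08 -0.08 0 0; 1 0.115 -0.115 0 0; 1 0.14 -0.14 0 0; 1 0.153 -0.154 0 0; 1 0.153 -0.154 0 0; 1 0.153 -0.154 0.02 0",
)

```text
time_s: 20.15
tool_pos: [0.4849, 0.0429, 0.1253]
orientation: [[-0.0, 1.0, 0.005], [1.0, 0.0, -0.001], [-0.001, 0.005, -1.0]]
ft_force: [-0.6, 0.4, -2.1]
gripper_width: 0.0372
grip_force: 30.0
```

>>> drive_tool(
  moves="1 0 0 0.015 0; 1 0 0 0.025 0; 1 0 0 0.032 0; 1 0 0 0.035 0; 1 0 0 0.036 0; 1 0 0 0.037 0; 1 0 0 0.037 0; 1 0 0 0.037 0",
)

```text
time_s: 21.15
tool_pos: [0.4823, 0.0438, 0.0868]
orientation: [[-0.0, 1.0, 0.0], [1.0, 0.0, -0.0], [-0.0, 0.0, -1.0]]
ft_force: [1.4, -0.0, -1.4]
gripper_width: 0.0373
grip_force: 30.0
```

Still free (‑1.4 N); lowering in 1 mm steps.

>>> drive_tool(
  moves="1 0 0 0.0005 0; 1 0 0 0.001 0; 1 0 0 0.0015 0; 1 0 0 0.002 0; 1 0 0 0.0025 0; 1 0 0 0.003 0; 1 0 0 0.003 0; 1 0 0 0.003 0",
)

```text
time_s: 22.15
tool_pos: [0.4821, 0.0437, 0.0836]
orientation: [[-0.0, 1.0, 0.0], [1.0, 0.0, -0.0], [-0.0, 0.0, -1.0]]
ft_force: [-0.8, -0.3, -1.3]
gripper_width: 0.0374
grip_force: 30.0
```

>>> drive_tool(
  moves="1 0 0 0.0003 0; 1 0 0 0.0006 0; 1 0 0 0.0009 0; 1 0 0 0.0012 0; 1 0 0 0.0015 0; 1 0 0 0.002 0; 1 0 0 0.002 0; 1 0 0 0.002 0",
)

```text
time_s: 23.15
tool_pos: [0.4821, 0.0437, 0.0816]
orientation: [[-0.0, 1.0, 0.0], [1.0, 0.0, -0.0], [-0.0, 0.0, -1.0]]
ft_force: [0.1, 0.3, -1.5]
gripper_width: 0.0372
grip_force: 30.0
```

>>> drive_tool(
  moves="1 0 0 0.0003 0; 1 0 0 0.0005 0; 1 0 0 0.0007 0; 1 0 0 0.0009 0; 1 0 0 0.0011 0; 1 0 0 0.0013 0; 1 0 0 0.0013 0; 1 0 0 0.0013 0",
)

```text
time_s: 24.15
tool_pos: [0.4823, 0.0437, 0.0813]
orientation: [[-0.0, 1.0, 0.0], [1.0, 0.0, -0.0], [-0.0, 0.0, -1.0]]
ft_force: [-4.3, -0.3, 11.0]
gripper_width: 0.0376
grip_force: 30.0
```

Contact at 0.0813, as expected. Easing off, releasing, and moving to green.

>>> drive_tool(
  moves="1 0 0 -0.0006 0; 1 0 0 -0.001 0; 0.8 0 0 -0.001 0; 0.6 0 0 -0.001 0; 0.4 0 0 -0.001 0; 0.2 0 0 -0.001 0; 0 0 0 -0.001 0; 0 0 0 -0.001 0",
)

```text
time_s: 25.15
tool_pos: [0.4821, 0.0437, 0.0811]
orientation: [[-0.0, 1.0, -0.0], [1.0, 0.0, 0.0], [0.0, -0.0, -1.0]]
ft_force: [-0.8, 0.1, 0.0]
gripper_width: 0.0693
grip_force: 0.0
```

>>> drive_tool(
  moves="0 0 0 0 0; 0 0 0 -0.02 0; 0 0 0 -0.06 0; 0 0 0 -0.1 0; 0 0 0 -0.137 0; 0 -0.05 0.035 -0.137 0; 0 -0.1 0.07 -0.137 0; 0 -0.14 0.1 -0.137 0",
)

```text
time_s: 26.15
tool_pos: [0.5832, -0.0982, 0.2185]
orientation: [[0.0, 1.0, 0.001], [1.0, -0.0, -0.0], [-0.0, 0.001, -1.0]]
ft_force: [1.0, 0.7, -0.3]
gripper_width: 0.0873
grip_force: 0.0
```

```bash
python3 - <<'E'
from h import *
s=sense();print(s['tool_pos'],s['ft_force'])
p=vision.snapshot('side')
for n in ['can_old','can_red','can_blue','can_green','front_lip']:
    for d in nets.tip_of(n,p)[:1]: print(n,round(d['confidence'],2),w(p,d['xyz']))
im=cv2.cvtColor(p['pixels'],cv2.COLOR_RGB2BGR)[110:310,220:380]
cv2.imwrite('pics/s5.png',cv2.resize(im,None,fx=3,fy=3,interpolation=cv2.INTER_CUBIC))
E
```

```text
[ 0.5832 -0.0982  0.2185] [ 1.0199  0.747  -0.3321]
can_old 0.72 [0.4801 0.1697 0.0054]
can_red 0.95 [0.4811 0.1055 0.0046]
can_blue 0.73 [0.4868 0.0386 0.0092]
can_green 0.68 [ 0.6351 -0.1766  0.0016]
front_lip 0.7 [0.489  0.2175 0.0002]
```

View pics/s5.png

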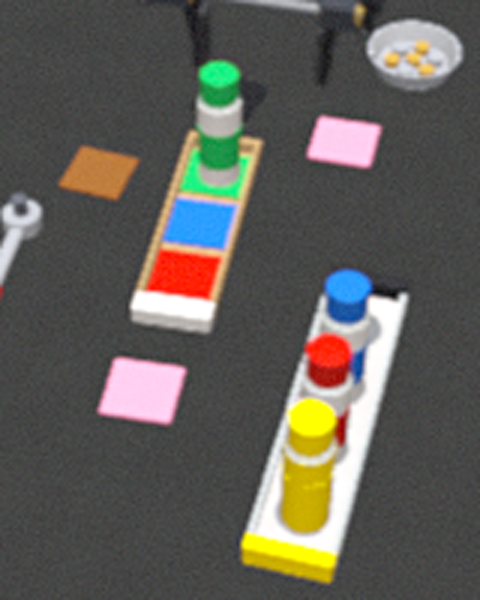

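Yellow, red and blue stand in line at crop (305,480), (325,400) and (347,330). Last is green, at (220,125).

>>> drive_tool(
  moves="0 -0.039 0.027 0 0; 0 -0.078 0.054 0 0; 0 -0.078 0.054 0 0; 0 -0.078 0.054 0.045 0; 0 -0.078 0.054 0.09 0; 0 -0.078 0.054 0.123 0; 0 -0.078 0.054 0.135 0; 0 -0.078 0.054 0.135 0",
)

```text
time_s: 27.45
tool_pos: [0.6358, -0.1731, 0.0833]
orientation: [[-0.001, 1.0, -0.001], [1.0, 0.001, 0.001], [0.001, -0.001, -1.0]]
ft_force: [-0.6, -0.3, 1.0]
gripper_width: 0.0869
grip_force: 0.0
```

>>> drive_tool(
  moves="0 0 0 0 0; 0 0 0 0 0; 1 0 0 0 0; 1 0 0 0 0; 1 0 0 0 0; 1 0 0 0 0; 1 0 0 0 0; 1 0 0 0 0",
)

```text
time_s: 28.45
tool_pos: [0.6362, -0.1742, 0.0832]
orientation: [[-0.0, 1.0, -0.0], [1.0, 0.0, 0.0], [0.0, -0.0, -1.0]]
ft_force: [0.8, 0.3, 0.7]
gripper_width: 0.0375
grip_force: 30.0
```

>>> drive_tool(
  moves="1 0 0 -0.005 0; 1 0 0 -0.015 0; 1 0 0 -0.03 0; 1 0 0 -0.05 0; 1 0 0 -0.06 0; 1 0 0 -0.06 0; 1 0 0 -0.06 0; 1 0 0 -0.06 0",
)

```text
time_s: 29.45
tool_pos: [0.6356, -0.174, 0.1422]
orientation: [[-0.0, 1.0, -0.002], [1.0, 0.0, 0.001], [0.001, -0.002, -1.0]]
ft_force: [1.4, 0.7, -0.5]
gripper_width: 0.0374
grip_force: 30.0
```

>>> drive_tool(
  moves="1 0.015 -0.015 0 0; 1 0.045 -0.045 0 0; 1 0.08 -0.08 0 0; 1 0.115 -0.115 0 0; 1 0.14 -0.14 0 0; 1 0.1535 -0.1555 0 0; 1 0.1535 -0.1555 0 0; 1 0.1535 -0.1555 0.02 0",
)

```text
time_s: 30.45
tool_pos: [0.4828, -0.0215, 0.1247]
orientation: [[-0.0, 1.0, 0.005], [1.0, 0.0, -0.001], [-0.001, 0.005, -1.0]]
ft_force: [0.3, -0.1, -2.1]
gripper_width: 0.0376
grip_force: 30.0
```

>>> drive_tool(
  moves="1 0 0 0.015 0; 1 0 0 0.025 0; 1 0 0 0.032 0; 1 0 0 0.036 0; 1 0 0 0.038 0; 1 0 0 0.039 0; 1 0 0 0.040 0; 1 0 0 0.040 0",
)

```text
time_s: 31.45
tool_pos: [0.4807, -0.0208, 0.0834]
orientation: [[-0.0, 1.0, 0.0], [1.0, 0.0, -0.0], [-0.0, 0.0, -1.0]]
ft_force: [-0.7, -0.1, -0.1]
gripper_width: 0.0369
grip_force: 30.0
```

>>> drive_tool(
  moves="1 0 0 0.0005 0; 1 0 0 0.001 0; 1 0 0 0.0015 0; 1 0 0 0.002 0; 1 0 0 0.0023 0; 1 0 0 0.0025 0; 1 0 0 0.0025 0; 1 0 0 0.0025 0",
)

```text
time_s: 32.45
tool_pos: [0.4808, -0.0208, 0.0811]
orientation: [[-0.0, 1.0, 0.0], [1.0, 0.0, -0.0], [-0.0, 0.0, -1.0]]
ft_force: [-2.0, 0.6, 4.7]
gripper_width: 0.0373
grip_force: 30.0
```

Gentle contact; releasing and retracting.

>>> drive_tool(
  moves="1 0 0 -0.0003 0; 1 0 0 -0.0005 0; 0.8 0 0 -0.0005 0; 0.6 0 0 -0.0005 0; 0.4 0 0 -0.0005 0; 0.2 0 0 -0.0005 0; 0 0 0 -0.0005 0; 0 0 0 -0.0005 0",
)

```text
time_s: 33.45
tool_pos: [0.4807, -0.0208, 0.0813]
orientation: [[-0.0, 1.0, 0.0], [1.0, 0.0, -0.0], [-0.0, 0.0, -1.0]]
ft_force: [1.0, 0.4, -0.2]
gripper_width: 0.0694
grip_force: 0.0
```

>>> drive_tool(
  moves="0 0 0 0 0; 0 0 0 -0.02 0; 0 0 0 -0.06 0; 0 0 0 -0.1 0; 0 0 0 -0.137 0; 0 -0.06 0 -0.15 0; 0 -0.12 0 -0.15 0; 0 -0.16 0 -0.15 0",
)

```text
time_s: 34.45
tool_pos: [0.4806, -0.1831, 0.2318]
orientation: [[0.001, 1.0, 0.001], [1.0, -0.001, -0.001], [-0.001, 0.001, -1.0]]
ft_force: [0.7, 0.9, -0.6]
gripper_width: 0.087
grip_force: 0.0
```

```bash
python3 - <<'E'
from h import *
s=sense();print(s['tool_pos'],s['ft_force'],s['time_s'])
p=vision.snapshot('side')
for n in ['can_old','can_red','can_blue','can_green','front_lip','nut_dish']:
    for d in nets.tip_of(n,p)[:1]: print(n,round(d['confidence'],2),w(p,d['xyz']))
p=vision.snapshot('top')
for n in ['can_old','can_red','can_blue','can_green']:
    for d in nets.tip_of(n,p)[:1]: print(n,round(d['confidence'],2),w(p,d['xyz']))
im=cv2.cvtColor(p['pixels'],cv2.COLOR_RGB2BGR)[170:275,180:380]
cv2.imwrite('pics/t6.png',cv2.resize(im,None,fx=4,fy=4,interpolation=cv2.INTER_CUBIC))
E
```

```text
[ 0.4806 -0.1831  0.2318] [ 0.7205  0.917  -0.6365] 34.45
can_old 0.66 [0.4822 0.1666 0.0037]
can_red 0.94 [0.4835 0.1077 0.0063]
can_blue 0.8 [0.4856 0.0404 0.005 ]
can_green 0.77 [ 0.4795 -0.0193  0.0029]
front_lip 0.69 [ 0.4895  0.2157 -0.    ]
nut_dish 0.83 [ 0.4945 -0.3817  0.0005]
can_old 0.72 [0.4794 0.1745 0.0037]
can_red 0.55 [0.4817 0.1083 0.0066]
can_blue 0.73 [ 0.4806  0.0462 -0.0012]
can_green 0.67 [ 0.4786 -0.0228  0.0089]
```

View pics/t6.png

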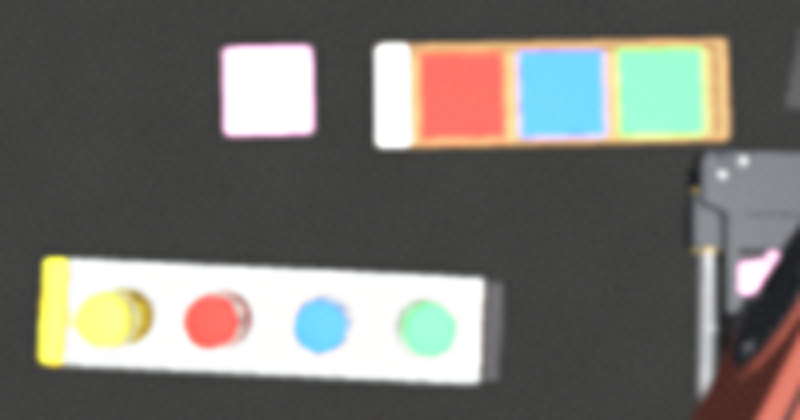

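All four cans stand upright on their places in the order yellow, red, blue, green, at crop (105,320), (212,320), (322,325) and (428,327). The gripper is clear.

```bash
python3 -c "
from rig import hand_in
print(hand_in())"
```

```text
the job is handed in; nothing more can be done
None
```

The job is handed in: the final camera check showed the yellow can in the front place with red, blue and green behind it in tray order, all upright and released, but the hand-in returned no verdict.

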